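# Start the warming plate by tapping its keys in order

## Robot

A 6-joint arm with a two-finger parallel gripper is mounted at the origin on a cart in front of the work surface, level with it; the furniture and walls round the work are solid. World frame = base frame: x ahead of the robot, y to its left, z up, the work surface at z = 0. Lengths are in m, angles in rad, forces in N, time in s.
With the tool pointing down it reaches from about 0.35 to 0.975 m from the base axis. Payload 4.9 kg.
Tool frame: the origin (TCP) lies midway between the tips of the shut fingers; the grasp point (between the pads) lies 19 mm behind it; z points along the fingers, y is the line along which they close (so a half turn about z gives the same grasp; the last joint's range is limited). The gripper opens to 85 mm and grips with 20 to 120 N. Pads are 22 mm wide; open, the fingers measure 114 mm over their backs; the gripper's body (76 mm by 85 mm) begins 54 mm behind the grasp point. The pads swing forward as they close: fully open they stand 13 mm farther back than shut.
Start: joints at [1.226, 0.053, 1.613, -0, 1.476, -0.119], TCP at [0.14, 0.609, 0.231] pointing down, gripper open.
Joint ranges: [-3.01, 3.01], [-1.01, 2.22], [0.06, 2.58], [-1.02, 4.17], [0.09, 2.62], [-3.14, 3.14]. Speed limits (rad/s): [2.57, 2.57, 3.14, 3.14, 3.14, 3.14].

## Interface

Orientations are given as a unit quaternion [w, x, y, z].
In Python, from plant import manip, monitor, grab_frame, camera_params gives the robot as it stands (manip), with the cameras as plain functions and the readings (monitor).
- The arm moves only by the tool shift_gripper, called after "Emit:" as name(argument=value, ...) on one line, values as JSON. Schema: {"type":"object","properties":{"plan":{"type":"array","items":{"type":"number"},"minItems":7,"maxItems":35},"only":{"type":"string"},"quiet":{"type":"boolean"},"lines":{"type":"string"}},"required":["plan"],"additionalProperties":false}. plan is one flat list of numbers that holds 1 to 5 rows one after another, with no inner brackets; each row has 7 numbers: the opening from 0.0 (shut) to 1.0 (fully open), then dx, dy, dz in shares of the most that a row can go, 1 being 62.5 mm, then a rotation vector rx, ry, rz in parts of the range, where 1.0 means pi rad; each row shifts and turns the commanded pose from where the row before left it, along the tool's axes as they then stand; what a row does not reach is not made up. A row lasts 1/8 s, in which the tool goes at most 0.0625 m and 0.188 rad, less where a joint would pass 70% of its speed; a pose out of reach is approached as far as the arm can. The fingers move at their own pace and stop on an object; the grip force is fixed at half the most. Time passes only in rows, so rows that do not move let the fingers close. The tool returns the time, the measured TCP pose, the force, the opening and the grip force at its end. only (a regular expression) keeps the lines of the reply that match it, lines (a string "A,B") keeps lines A to B, and quiet returns only ok. No shift or turn number may pass 1 either way. Input that does not fit is refused with a message, and nothing moves.
- monitor.state(): the state, without advancing time (a new reading comes with each control period).
- grab_frame(name): name is "scene" or "top" or "wrist"; returns the picture (384x512x3 uint8, red, green, blue); there is no depth.
- camera_params(name): a dict with "intrinsics" (3x3 intrinsics, pixels), "xyz" and "orientation" of the camera in the world. Camera axes: x right, y down, z forward; pixel columns grow to the right and rows downward; lengths in m; the calibration is good to about 2 mm. A picture is of the moment at which its call begins: read the wrist's pose just before it. camera_params takes no time and is no camera call; for the wrist camera it gives the pose at the moment of the call.
- manip.job_done(): hands the job in; it is judged then, once.
The state is a dict: "time": time; "joint_pos": joint angles; "joint_vel": joint speeds; "joint_efforts": joint torques, N m; "tool_pos": TCP position; "tool_rot": TCP orientation; "contact_force": force on the tool from outside, world axes, zero at the start; "ft_torque": the same for the moment, N m; "gripper_width": opening from 0.0 (shut) to 1.0 (fully open); "grasp_force": force on a finger pad.
Only numpy, scipy, OpenCV 4.12 (cv2) and the standard library are available. Lean on these libraries where they do the work, as an engineer would, in place of code of your own. Each camera call takes 0.05 s, during which the arm holds its last target. There are 200 camera calls.

## Task

Start the warming plate under the pot: with the fingertips, lightly tap down its round key (power), then the long narrow bar key (low heat), then the square key (child lock), one after the other, so that each goes all the way down and stays there. Leave the plus-shaped key up, do not press hard on anything, and do not lift or shift the pot or the spice jar beside the keys.

Things in the scene. Friction and masses are not known exactly. Their poses are not given: they have to be found in the camera images.
- warmer: fixed portable warming plate: steel housing 300 deep (its x) x 260 wide (y) x 46 mm high, round hotplate under the pot. Origin: centre of the underside; x points from the key panel to the back, y left, z up. Four white keys stand in a row on the black panel along its front edge, at x = -115 mm, y = -81, -27, 27, 81 mm; which key is where varies. A closed gripper fits between keys and pot.
- key_round_top (a point): centre of the top face of the round disc key, 32 mm across. White and soft, its top 14 mm above the panel (60 mm above the worktop) while up; the point moves down with the key. Axes as the warming plate's.
- key_round (a joint): how far the round key is pressed straight down, m: 0 = up, 0.007 = end of travel; counts as down above 0.005 and as up below 0.003. It gives at about 2.5 N, has no return spring and stays where it is left. Its cap is soft and squashes up to 6 mm more, 1 mm per 2.5 N, springing back when let go.
- key_bar_top (a point): centre of the top face of the long narrow bar key, 14 mm wide and 44 mm long, its length running from the front of the warming plate to the back (warmer x). White and soft, its top 14 mm above the panel (60 mm above the worktop) while up; the point moves down with the key. Axes as the warming plate's.
- key_bar (a joint): how far the bar key is pressed straight down, m: 0 = up, 0.007 = end of travel; counts as down above 0.005 and as up below 0.003. It gives at about 2.5 N, has no return spring and stays where it is left. Its cap is soft and squashes up to 6 mm more, 1 mm per 2.5 N, springing back when let go.
- key_square_top (a point): centre of the top face of the square key, 29 x 29 mm. White and soft, its top 14 mm above the panel (60 mm above the worktop) while up; the point moves down with the key. Axes as the warming plate's.
- key_square (a joint): how far the square key is pressed straight down, m: 0 = up, 0.007 = end of travel; counts as down above 0.005 and as up below 0.003. It gives at about 2.5 N, has no return spring and stays where it is left. Its cap is soft and squashes up to 6 mm more, 1 mm per 2.5 N, springing back when let go.
- key_cross_top (a point): centre of the top face of the plus-shaped key, two crossed bars 36 x 12 mm. White and soft, its top 14 mm above the panel (60 mm above the worktop) while up; the point moves down with the key. Axes as the warming plate's.
- key_cross (a joint): how far the plus-shaped key is pressed straight down, m: 0 = up, 0.007 = end of travel; counts as down above 0.005 and as up below 0.003. It gives at about 2.5 N, has no return spring and stays where it is left. Its cap is soft and squashes up to 6 mm more, 1 mm per 2.5 N, springing back when let go.
- stew_pot: loose steel pot, 163 mm across, 84 mm high, with two black side handles (241 mm over them, along its y); open, empty. Stands on the hotplate, its centre 40 mm behind the warming plate's origin, rim 136 mm above the worktop. Origin at the centre of its underside.
- spice_jar: loose glass spice jar with a dark screw cap, 41 mm across, 105 mm high, standing to the right of the key panel. Origin at the centre of its underside.

How it is judged:
On the way, in this order (a step that is already met when the one before it is completed fails the run):
1. the round key is down while the other three are still up (value of joint key_round above 0.005 m and value of joint each of key_bar, key_square, key_cross below 0.003 m), for 0.1 s.
2. then the bar key is down too, the square and plus-shaped keys still up (value of joint each of key_round, key_bar above 0.005 m and value of joint each of key_square, key_cross below 0.003 m), for 0.1 s.
3. then the square key is down too, the plus-shaped key still up (value of joint each of key_round, key_bar, key_square above 0.005 m and value of joint key_cross below 0.003 m), for 0.1 s.
At the end, for the whole second after the job is handed in: The round, bar and square keys are each more than 5 mm down, the plus-shaped key less than 3 mm; pot and spice jar stand upright (within 0.1 rad), still, and within 15 mm of where they were (all of step 3 and distance of each of stew_pot, spice_jar from where it was at the start of the episode below 0.015 m and angle between each of stew_pot, spice_jar's own z axis and vertical below 0.1 rad and linear speed of each of stew_pot, spice_jar below 0.02 m/s); the robot touches nothing.
It fails at once if a key is pressed with more than 15 N (contact force between any of the fingers, the arm and key_round above 15 N or contact force between any of the fingers, the arm and key_bar above 15 N or contact force between any of the fingers, the arm and key_square above 15 N or contact force between any of the fingers, the arm and key_cross above 15 N).
It fails at once if the warming plate itself is pressed with more than 15 N (contact force between any of the fingers, the arm and warmer above 15 N).
It fails at once if the plus-shaped key is pressed down 3 mm or more (value of joint key_cross above 0.003 m).
It fails at once if the pot or spice jar is shifted or lifted by more than 15 mm, or tipped (distance of any of stew_pot, spice_jar from where it was at the start of the episode above 0.015 m or angle between any of stew_pot, spice_jar's own z axis and vertical above 0.15 rad).
It also fails if it takes over 40 s, if anything falls off the work surface, if the arm or the gripper's body presses on something with over 40 N, if the wrist force passes 120 N, or if a joint passes its speed limit or range.

## Working session

There is one attempt and no reset: what is moved stays moved. The work goes in short steps, Python scripts to look and compute and a tool call to move; the robot and the scene stay as the last step left them, time stands still between calls to the robot, and variables do not carry over. Pictures are saved under pics/ and viewed, at most 10 in all, crops included, and the job is handed in when it is done.

```bash
mkdir -p pics; ls
```

Run:
```python
from plant import manip, monitor, grab_frame, camera_params
import cv2, numpy as np
s=monitor.state();print(s)
for n in("scene","top"):
    im=grab_frame(n);cv2.imwrite(f"pics/{n}0.png",im[:,:,::-1])
for n in("scene","top","wrist"):print(n,camera_params(n))
```

```text
pics
plant.py
{'time': 0.0, 'joint_pos': array([ 1.22601567e+00,  5.33709882e-02,  1.61429879e+00, -7.88087703e-06,
        1.47601268e+00, -1.18996223e-01]), 'joint_vel': array([ 0.00059037,  0.00059021, -0.00078696, -0.00276767,  0.00236361,
       -0.00163511]), 'joint_efforts': array([-8.29201838e-06, -3.93682659e+01, -3.70175886e+01, -2.11135298e-04,
        7.07313055e-03,  2.38023617e-06]), 'tool_pos': array([0.13970468, 0.60854067, 0.2300514 ]), 'tool_rot': array([-2.36317694e-04,  1.12652140e-01,  9.93633938e-01, -1.01783593e-03]), 'contact_force': array([-0.11949789, -0.72313487,  0.54899139]), 'ft_torque': array([-0.00212877,  0.02596827, -0.0240983 ]), 'grasp_force': 0.0, 'gripper_width': 0.9966066100118103}
scene {'intrinsics': array([[499.72815067,   0.        , 258.46681697],
       [  0.        , 499.72815067, 191.80164549],
       [  0.        ,   0.        ,   1.        ]]), 'xyz': array([0.11865522, 0.59757417, 0.72413979]), 'orientation': array([ 0.1543604 , -0.41252616,  0.83913763, -0.3191286 ])}
top {'intrinsics': array([[494.24665269,   0.        , 247.13898379],
       [  0.        , 494.24665269, 191.24981272],
       [  0.        ,   0.        ,   1.        ]]), 'xyz': array([0.46012387, 0.24747644, 0.92887555]), 'orientation': array([ 0.04207907, -0.70610908,  0.70629608, -0.02802067])}
wrist {'intrinsics': array([[289.34366632,   0.        , 254.8999521 ],
       [  0.        , 289.34366632, 195.71643635],
       [  0.        ,   0.        ,   1.        ]]), 'xyz': array([0.06677743, 0.62556355, 0.37374963]), 'orientation': array([0.11581809, 0.77383991, 0.61605388, 0.09075008])}
```

View pics/scene0.png

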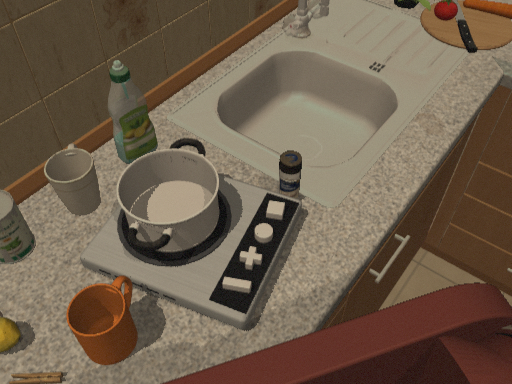

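View pics/top0.png

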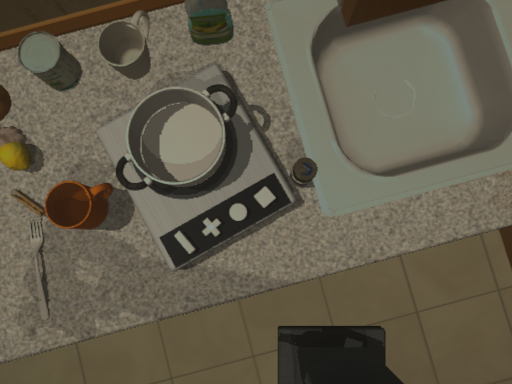

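The scene view shows the keys from near to far: bar (237,285), plus (251,258), round (263,233) and square (276,210). The jar is at (290,175). In the top view they are bar (185,242), plus (211,227), round (238,212) and square (265,197), with the jar at (305,171). I'll triangulate the keys from white blobs in both views.

Create h.py:
```python
import cv2, numpy as np
from scipy.spatial.transform import Rotation as R
from plant import manip, monitor, grab_frame, camera_params
def rot(q): return R.from_quat(q,scalar_first=True)
def ray(cp,uv):
    K=cp["intrinsics"]; d=np.linalg.inv(K)@[uv[0],uv[1],1]
    return cp["xyz"],rot(cp["orientation"]).apply(d/np.linalg.norm(d))
def plane(cp,uv,z):
    o,d=ray(cp,uv); return o+d*(z-o[2])/d[2]
def tri(rs):
    A=sum(np.eye(3)-np.outer(d,d) for o,d in rs); b=sum((np.eye(3)-np.outer(d,d))@o for o,d in rs)
    return np.linalg.solve(A,b)
def blob(im,uv,thr=150,r=16):
    x,y=uv; g=cv2.cvtColor(im,cv2.COLOR_RGB2GRAY)[y-r:y+r+1,x-r:x+r+1]
    n,l,st,c=cv2.connectedComponentsWithStats((g>thr).astype(np.uint8))
    k=l[r,r]; return c[k]+[x-r,y-r],st[k,4]
```

Run:
```python
from h import *
S=dict(bar=(237,285),cross=(251,258),round=(263,233),square=(276,210))
T=dict(bar=(185,242),cross=(211,227),round=(238,212),square=(265,197))
cs,ct=[camera_params(n) for n in("scene","top")]
a,b=[cv2.imread(f"pics/{n}0.png")[:,:,::-1] for n in("scene","top")]
P={}
for k in S:
    u,n1=blob(a,S[k]);v,n2=blob(b,T[k])
    p=tri([ray(cs,u),ray(ct,v)]);P[k]=plane(ct,v,.06)
    print(k,u.round(1),n1,v.round(1),n2,"tri",p.round(4),"top",P[k].round(4),"scene",plane(cs,u,.06).round(4))
d=P["square"]-P["bar"];print(np.linalg.norm(d),np.degrees(np.arctan2(d[1],d[0])))
print("jar",plane(ct,(305,171),.105))
```

```text
bar [236.4 282.3] 184 [185. 242.] 1089 tri [0.4575 0.3743 0.0574] top [0.4573 0.3737 0.06  ] scene [0.4564 0.3754 0.06  ]
cross [250.1 255.2] 185 [210.5 226.4] 8 tri [0.4842 0.3288 0.0591] top [0.4846 0.3292 0.06  ] scene [0.4832 0.3287 0.06  ]
round [263.2 230.3] 197 [238. 212.] 1089 tri [0.5101 0.281  0.0592] top [0.5099 0.2809 0.06  ] scene [0.5097 0.2815 0.06  ]
square [275.1 207.5] 185 [265. 197.] 1089 tri [0.5368 0.2336 0.0582] top [0.5364 0.2333 0.06  ] scene [0.536  0.2348 0.06  ]
0.16115857891221688 -60.621064952176056
jar [0.57614992 0.16679916 0.105     ]
```

Add to h.py:
```python
def go(p,ang=None):
    s=monitor.state(); r=rot(s["tool_rot"]); M=r.as_matrix()
    print("t",s["time"],"tcp",s["tool_pos"].round(4),"F",s["contact_force"].round(2),"tilt",M[:,2].round(3),"yang",np.degrees(np.arctan2(M[1,1],M[0,1])).round(1))
    print("tool shift",r.inv().apply(np.array(p)-s["tool_pos"]).round(4))
```

Run:
```python
from h import *
S=dict(bar=(237,285),cross=(251,258),round=(263,233),square=(276,210))
T=dict(bar=(185,242),cross=(211,227),round=(238,212),square=(265,197))
cs,ct=[camera_params(n) for n in("scene","top")]
a,b=[cv2.imread(f"pics/{n}0.png")[:,:,::-1] for n in("scene","top")]
print([int(b[y,x].mean()) for x,y in T.values()])
for k in S:
    u,n1=blob(a,S[k]);v,n2=blob(b,T[k],115)
    print(k,v.round(1),n2,"tri",tri([ray(cs,u),ray(ct,v)]).round(4))
go([.51,.281,.12])
```

```text
[139, 153, 139, 137]
bar [184.  242.1] 160 tri [0.457  0.3754 0.0594]
cross [211.  226.9] 183 tri [0.4838 0.3284 0.0591]
round [237.7 211.8] 221 tri [0.5102 0.2813 0.0595]
square [264.2 196.7] 232 tri [0.5368 0.2344 0.059 ]
t 0.1 tcp [0.1397 0.6086 0.2302] F [ 0.45 -0.35  0.19] tilt [-0.001 -0.002 -1.   ] yang 77.1
tool shift [-0.4342 -0.2362  0.1105]
```

Units first: shifts go in shares of 62.5 mm and turns go in shares of pi rad. So -0.18 rad / 3.1416 = -0.0573.

Emit:
shift_gripper(plan=[0,0,0,0,0,0,-0.0573,0,0,0,0,0,0,-0.0573,0,0,0,0,0,0,-0.0573,0,0,0,0,0,0,-0.0573])

```text
time: 0.6
tool_pos: [0.1398, 0.6088, 0.2305]
tool_rot: [-0.0, -0.247, 0.969, -0.001]
contact_force: [-0.5, 0.1, -0.5]
gripper_width: 0.143
grasp_force: 0.0
```

```bash
python3 -c "
from h import *
go([.51,.281,.12])"
```

```text
t 0.6 tcp [0.1398 0.6088 0.2305] F [-0.47  0.1  -0.54] tilt [-0.    -0.001 -1.   ] yang 118.7
tool shift [-0.1678 -0.465   0.1108]
```

Key heights triangulate to 59–59.5 mm against the stated 60, and the spacing is 54 mm. Next I'll transit high, then descend.

Converted, -0.0465 m is -0.744, -0.0168 m is -0.2688.

Emit:
shift_gripper(plan=[0,-0.2688,-0.744,0,0,0,0,0,-0.2688,-0.744,0,0,0,0,0,-0.2688,-0.744,0,0,0,0,0,-0.2688,-0.744,0,0,0,0,0,-0.2688,-0.744,0,0,0,0])

```text
time: 1.23
tool_pos: [0.3249, 0.4429, 0.2308]
tool_rot: [-0.0, -0.245, 0.97, -0.0]
contact_force: [0.6, 0.9, -0.4]
gripper_width: -0.001
grasp_force: 0.0
```

Emit:
shift_gripper(plan=[0,-0.2688,-0.744,0,0,0,0,0,-0.2688,-0.744,0,0,0,0,0,-0.2688,-0.744,0,0,0,0,0,-0.2688,-0.744,0,0,0,0,0,-0.2688,-0.744,0,0,0,0])

```text
time: 1.85
tool_pos: [0.5091, 0.2781, 0.2308]
tool_rot: [-0.0, -0.245, 0.97, 0.0]
contact_force: [-0.1, 1.1, -0.0]
gripper_width: -0.002
grasp_force: 0.0
```

Emit:
shift_gripper(plan=[0,0,0,0.48,0,0,0,0,0,0,0.48,0,0,0,0,0,0,0.48,0,0,0,0,0,0,0.32,0,0,0,0,0,0,0,0,0,0])

```text
time: 2.48
tool_pos: [0.507, 0.2789, 0.1191]
tool_rot: [-0.002, -0.245, 0.97, -0.0]
contact_force: [-0.4, -0.6, 0.2]
gripper_width: -0.004
grasp_force: 0.0
```

Run:
```python
from h import *
go([.5102,.2813,.06])
im=grab_frame("wrist");cv2.imwrite("pics/w1.png",im[:,:,::-1])
```

```text
t 2.475 tcp [0.507  0.2789 0.1191] F [-0.38 -0.63  0.17] tilt [-0.004 -0.002 -1.   ] yang 118.3
tool shift [-0.0042  0.0005  0.0591]
```

View pics/w1.png

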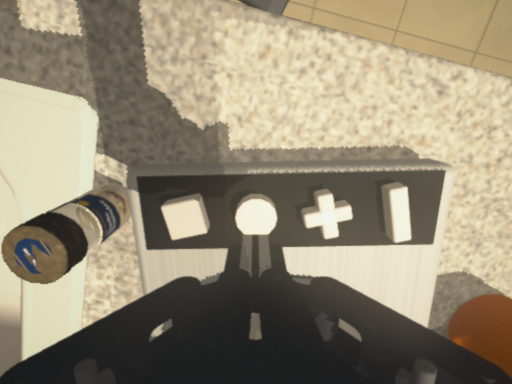

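The wrist view has the round key at (257,215), directly ahead of the fingertips. Square is on the left at (185,217), plus at (327,214) and bar at (397,213). The jar is clear at the far left. I'll go down to just above the round key, then press in small steps.

Converted, 0.02 m is 0.32, -0.004 m is -0.064.

Emit:
shift_gripper(plan=[0,-0.064,0,0.32,0,0,0,0,0,0,0.32,0,0,0,0,0,0,0.192,0,0,0,0,0,0,0,0,0,0])

```text
time: 3.02
tool_pos: [0.5107, 0.2808, 0.0673]
tool_rot: [-0.002, -0.245, 0.97, -0.0]
contact_force: [0.1, 0.6, 0.2]
gripper_width: -0.002
grasp_force: 0.0
```

```bash
python3 -c "
from h import *
c=camera_params('wrist'); print(plane(c,(257,213),.06))
go([.5102,.2813,.052])"
```

```text
[0.49330426 0.27328992 0.06      ]
t 3.025 tcp [0.5107 0.2808 0.0673] F [0.08 0.63 0.2 ] tilt [-0.003 -0.001 -1.   ] yang 118.3
tool shift [0.0001 0.0006 0.0153]
```

Converted, 0.004 m is 0.064, 0.003 m is 0.048.

Emit:
shift_gripper(plan=[0,0,0,0.064,0,0,0,0,0,0,0.064,0,0,0,0,0,0,0.048,0,0,0,0,0,0,0,0,0,0])

```text
time: 3.52
tool_pos: [0.5122, 0.2814, 0.0587]
tool_rot: [0.0, -0.245, 0.97, 0.0]
contact_force: [0.6, -0.8, 1.1]
gripper_width: -0.002
grasp_force: 0.7
```

Emit:
shift_gripper(plan=[0,0,0,0.032,0,0,0,0,0,0,0,0,0,0])

```text
time: 3.78
tool_pos: [0.5122, 0.2815, 0.0566]
tool_rot: [0.0, -0.245, 0.97, 0.0]
contact_force: [-0.2, 0.0, 1.8]
gripper_width: 0.002
grasp_force: 1.0
```

Converted, 0.002 m is 0.032.

Emit:
shift_gripper(plan=[0,0,0,0.032,0,0,0,0,0,0,0.032,0,0,0,0,0,0,0,0,0,0])

```text
time: 4.15
tool_pos: [0.5122, 0.2814, 0.0523]
tool_rot: [0.0, -0.245, 0.97, 0.0]
contact_force: [1.5, 0.4, 1.5]
gripper_width: 0.002
grasp_force: 0.9
```

Emit:
shift_gripper(plan=[0,0,0,0.024,0,0,0,0,0,0,0,0,0,0])

```text
time: 4.4
tool_pos: [0.5122, 0.2815, 0.0512]
tool_rot: [0.0, -0.245, 0.97, 0.0]
contact_force: [0.4, -0.0, 4.7]
gripper_width: -0.001
grasp_force: 2.2
```

The force rose to 4.7 N, above the 2.5 N the key gives at, so the round key has bottomed. I'll lift, then cross over the plus key to the bar.

Converted, -0.025 m is -0.4, -0.02 m is -0.32.

Emit:
shift_gripper(plan=[0,0,0,-0.24,0,0,0,0,0,0,-0.4,0,0,0,0,0,0,-0.32,0,0,0,0,0,0,0,0,0,0])

```text
time: 4.9
tool_pos: [0.5132, 0.2819, 0.1133]
tool_rot: [0.002, -0.245, 0.97, 0.0]
contact_force: [-0.4, 0.8, -1.2]
gripper_width: 0.003
grasp_force: 0.0
```

```bash
python3 -c "
from h import *
go([.457,.3754,.115])"
```

```text
t 4.9 tcp [0.5132 0.2819 0.1133] F [-0.43  0.75 -1.23] tilt [ 0.004  0.002 -1.   ] yang 118.3
tool shift [ 0.0051  0.109  -0.0018]
```

Converted, 0.037 m is 0.592, 0.036 m is 0.576.

Emit:
shift_gripper(plan=[0,0.04,0.576,0,0,0,0,0,0.04,0.576,0,0,0,0,0,0,0.592,0,0,0,0,0,0,0,0,0,0,0])

```text
time: 5.4
tool_pos: [0.454, 0.3761, 0.1096]
tool_rot: [-0.001, -0.246, 0.969, -0.0]
contact_force: [0.6, 0.0, -0.5]
gripper_width: -0.002
grasp_force: 0.0
```

Run:
```python
from h import *
go([.457,.3754,.066])
im=grab_frame("scene");cv2.imwrite("pics/s2.png",cv2.resize(im[150:350,130:350,::-1],None,fx=2.5,fy=2.5))
```

```text
t 5.4 tcp [0.454  0.3761 0.1096] F [ 0.6   0.05 -0.55] tilt [-0.002 -0.001 -1.   ] yang 118.5
tool shift [-0.0025 -0.002   0.0436]
```

View pics/s2.png

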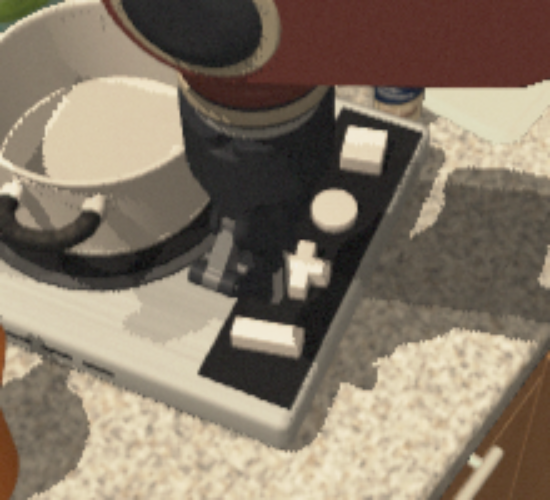

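The crop shows the round key at (334,210), lower than the plus (305,268) and square (363,150). The bar at (267,337) is still up. Now the bar.

Converted, 0.02 m is 0.32, 0.003 m is 0.048.

Emit:
shift_gripper(plan=[0,-0.032,-0.032,0.32,0,0,0,0,0,0,0.32,0,0,0,0,0,0,0.048,0,0,0,0,0,0,0,0,0,0])

```text
time: 5.95
tool_pos: [0.4583, 0.3735, 0.0668]
tool_rot: [-0.001, -0.244, 0.97, -0.0]
contact_force: [-0.4, 0.7, 0.7]
gripper_width: 0.004
grasp_force: 0.0
```

```bash
python3 -c "
from h import *
go([.457,.3754,.051])"
```

```text
t 5.95 tcp [0.4583 0.3735 0.0668] F [-0.35  0.68  0.67] tilt [-0.001 -0.001 -1.   ] yang 118.3
tool shift [0.0002 0.0023 0.0158]
```

Converted, 0.004 m is 0.064, 0.0015 m is 0.024.

Emit:
shift_gripper(plan=[0,0,0.024,0.064,0,0,0,0,0,0,0.064,0,0,0,0,0,0,0.048,0,0,0,0,0,0,0.032,0,0,0,0,0,0,0,0,0,0])

```text
time: 6.58
tool_pos: [0.4581, 0.3757, 0.0551]
tool_rot: [0.0, -0.245, 0.97, 0.0]
contact_force: [0.7, 0.3, 1.5]
gripper_width: 0.002
grasp_force: 0.9
```

Emit:
shift_gripper(plan=[0,0,0,0.016,0,0,0,0,0,0,0.016,0,0,0,0,0,0,0,0,0,0])

```text
time: 6.95
tool_pos: [0.458, 0.3757, 0.0529]
tool_rot: [0.0, -0.245, 0.97, 0.0]
contact_force: [0.8, 1.3, 1.9]
gripper_width: 0.003
grasp_force: 1.0
```

Emit:
shift_gripper(plan=[0,0,0,0.016,0,0,0,0,0,0,0,0,0,0])

```text
time: 7.2
tool_pos: [0.458, 0.3756, 0.052]
tool_rot: [0.0, -0.245, 0.97, 0.0]
contact_force: [0.2, 2.2, 2.5]
gripper_width: -0.002
grasp_force: 1.3
```

Converted, 0.001 m is 0.016.

Emit:
shift_gripper(plan=[0,0,0,0.016,0,0,0,0,0,0,0,0,0,0])

```text
time: 7.45
tool_pos: [0.458, 0.3756, 0.0512]
tool_rot: [0.0, -0.245, 0.97, 0.0]
contact_force: [-0.1, 2.1, 4.4]
gripper_width: 0.0
grasp_force: 2.2
```

Emit:
shift_gripper(plan=[0,0,0,-0.24,0,0,0,0,0,0,-0.4,0,0,0,0,0,0,-0.32,0,0,0,0,0,0,0,0,0,0])

```text
time: 7.95
tool_pos: [0.4588, 0.376, 0.1131]
tool_rot: [0.002, -0.245, 0.97, 0.0]
contact_force: [0.2, -0.5, 0.7]
gripper_width: 0.002
grasp_force: 0.0
```

```bash
python3 -c "
from h import *
go([.5368,.2344,.115])"
```

```text
t 7.95 tcp [0.4588 0.376  0.1131] F [ 0.15 -0.52  0.73] tilt [ 0.003  0.002 -1.   ] yang 118.3
tool shift [-0.0015 -0.1616 -0.0019]
```

Converted, -0.04 m is -0.64.

Emit:
shift_gripper(plan=[0,0,-0.64,0,0,0,0,0,0,-0.64,0,0,0,0,0,0,-0.64,0,0,0,0,0,0,-0.64,0,0,0,0,0,0,0,0,0,0,0])

```text
time: 8.57
tool_pos: [0.5339, 0.2323, 0.1096]
tool_rot: [-0.001, -0.243, 0.97, -0.0]
contact_force: [0.4, 1.1, -0.2]
gripper_width: -0.0
grasp_force: 0.0
```

Run:
```python
from h import *
go([.5368,.2344,.066])
im=grab_frame("wrist");cv2.imwrite("pics/w2.png",im[:,:,::-1])
im=grab_frame("scene");cv2.imwrite("pics/s3.png",cv2.resize(im[130:330,130:350,::-1],None,fx=2.5,fy=2.5))
```

```text
t 8.575 tcp [0.5339 0.2323 0.1096] F [ 0.44  1.06 -0.23] tilt [-0.002 -0.001 -1.   ] yang 118.1
tool shift [-0.0036  0.0005  0.0436]
```

View pics/w2.png

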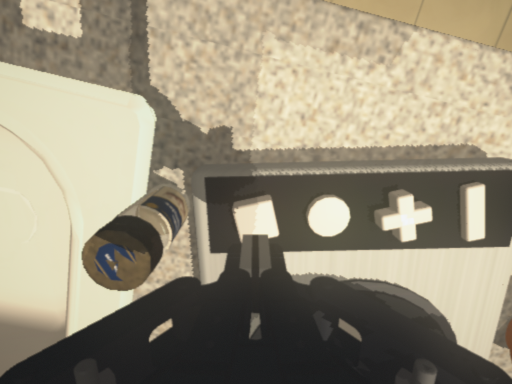

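View pics/s3.png

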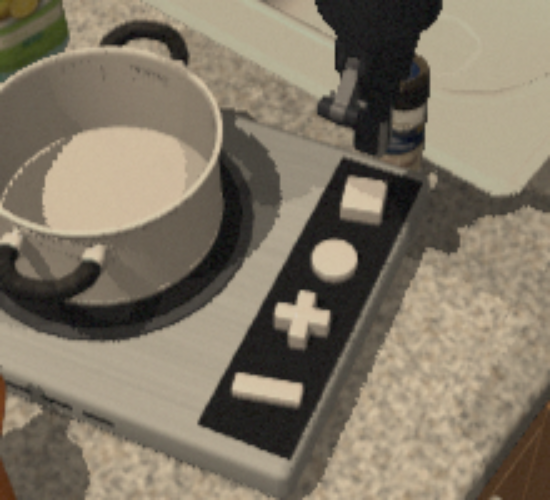

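The wrist view puts the square (256,217) under the fingertips with the jar cap at (118,262) on the left. The scene crop shows the round key and bar low, with the plus at (302,318) and square at (363,200) up. I'll press the square 5 mm off centre, away from the jar, for clearance.

Converted, 0.02 m is 0.32, 0.005 m is 0.08.

Emit:
shift_gripper(plan=[0,-0.032,0.08,0.32,0,0,0,0,0,0,0.24,0,0,0,0,0,0,0.128,0,0,0,0,0,0,0,0,0,0])

```text
time: 9.18
tool_pos: [0.532, 0.24, 0.0663]
tool_rot: [-0.001, -0.245, 0.97, -0.0]
contact_force: [-0.4, 0.9, -0.6]
gripper_width: -0.0
grasp_force: 0.0
```

Emit:
shift_gripper(plan=[0,0,0,0.064,0,0,0,0,0,0,0.064,0,0,0,0,0,0,0.048,0,0,0,0,0,0,0.032,0,0,0,0,0,0,0,0,0,0])

```text
time: 9.8
tool_pos: [0.5335, 0.24, 0.0551]
tool_rot: [0.001, -0.245, 0.97, 0.0]
contact_force: [0.8, 0.4, 2.3]
gripper_width: -0.002
grasp_force: 0.9
```

```bash
python3 -c "
from h import *
go([.5368,.2344,.051])"
```

```text
t 9.8 tcp [0.5335 0.24   0.0551] F [0.76 0.38 2.3 ] tilt [ 0.001  0.    -1.   ] yang 118.3
tool shift [-0.0002 -0.0065  0.0041]
```

Converted, 0.002 m is 0.032, 0.001 m is 0.016.

Emit:
shift_gripper(plan=[0,0,0,0.032,0,0,0,0,0,0,0.016,0,0,0,0,0,0,0,0,0,0])

```text
time: 10.18
tool_pos: [0.5335, 0.24, 0.0521]
tool_rot: [0.001, -0.245, 0.97, -0.0]
contact_force: [2.3, 0.6, 1.8]
gripper_width: 0.001
grasp_force: 1.2
```

Emit:
shift_gripper(plan=[0,0,0,0.016,0,0,0,0,0,0,0,0,0,0])

```text
time: 10.42
tool_pos: [0.5335, 0.24, 0.0513]
tool_rot: [0.0, -0.245, 0.97, -0.0]
contact_force: [1.9, 1.2, 4.3]
gripper_width: -0.004
grasp_force: 2.1
```

Square bottomed at 4.3 N. Lift clear and check.

Converted, -0.05 m is -0.8, -0.04 m is -0.64.

Emit:
shift_gripper(plan=[0,0,0,-0.24,0,0,0,0,0,0,-0.64,0,0,0,0,0,0,-0.8,0,0,0,0,0,0,-0.64,0,0,0,0,0,0,0,0,0,0])

```text
time: 11.05
tool_pos: [0.5348, 0.2406, 0.2009]
tool_rot: [0.004, -0.245, 0.97, 0.0]
contact_force: [0.3, -0.0, 1.0]
gripper_width: 0.0
grasp_force: 0.0
```

Run:
```python
from h import *
im=grab_frame("scene");cv2.imwrite("pics/s4.png",cv2.resize(im[130:330,130:350,::-1],None,fx=2.5,fy=2.5))
```

```text
(no output)
```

View pics/s4.png

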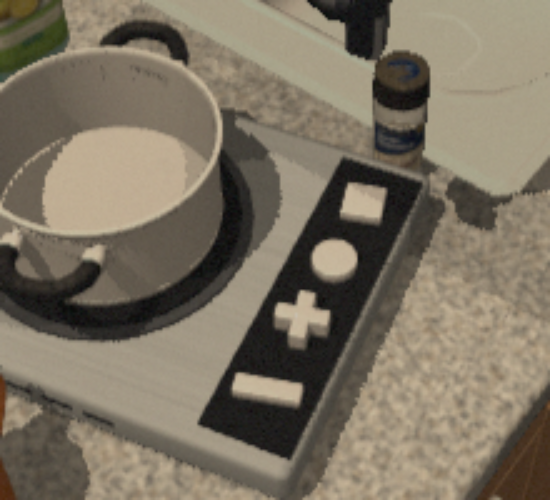

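The square (363,203), round (334,260) and bar (267,390) are down, and the plus (302,318) is up. The pot is unmoved and the jar (402,105) is standing.

```bash
python3 -c "
from plant import manip, monitor, grab_frame, camera_params
print(manip.job_done())"
```

```text
the job is handed in; nothing more can be done
None
```

I tapped down the round, bar and square keys in that order (sensed force at most 4.7 N), left the plus key up, saw no movement of the pot or jar in the last picture, and handed the job in at about 11 s; no verdict came back.

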